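Line the spice tins up by height on the rack tier

ROBOT

A 6-joint arm with a two-finger parallel gripper is mounted at the origin on the work surface. World frame = base frame: x ahead of the robot, y to its left, z up, the work surface at z = 0. Lengths are in m, angles in rad, forces in N, time in s.
With the tool pointing down it reaches from about 0.35 to 0.975 m from the base axis. Payload 4.9 kg.
Tool frame: the origin (TCP) lies midway between the tips of the shut fingers; the grasp point (between the pads) lies 19 mm behind it; z points along the fingers, y is the direction in which the jaws open and shut (so a half turn about z gives the same grasp; the last joint's range is limited). The gripper opens to 85 mm and grips with 20 to 120 N. Pads are 22 mm wide; open, the fingers measure 114 mm over their backs; the gripper's body (76 mm by 85 mm) begins 54 mm behind the grasp point. The pads swing forward as they close: fully open they stand 13 mm farther back than shut.
Start: joints at [-1.433, 0.053, 1.613, -0, 1.476, -0.119], TCP at [0.159, -0.604, 0.231] pointing down, gripper open.
Joint ranges: [-3.01, 3.01], [-1.01, 2.22], [0.06, 2.58], [-1.02, 4.17], [0.09, 2.62], [-3.14, 3.14]. Speed limits (rad/s): [2.57, 2.57, 3.14, 3.14, 3.14, 3.14].

INTERFACE

Orientations are given as a unit quaternion [w, x, y, z].
In Python, from plant import state, grab_frame, camera_params, job_done, boxes_of gives the robot as it stands.
- The arm moves only by the tool step_arm, never from a script. Its argument "steps" is a list of rows, each a list of 4 numbers: the shift along the tool's x, y, z in mm, then the turn about the tool's z in degrees. A call has 1 to 8 rows; each row shifts and turns the pose as measured when the row begins, along the tool's axes as they then stand; what a row does not reach is not made up. A row lasts 1/10 s, in which the tool goes at most 50 mm and 8.59 degrees, less where a joint would pass 70% of its speed; a pose out of reach is approached as far as the arm can. A call is refused whole if a number of a shift passes 50 or a number of a turn 8.59, either way. A call with a gripper value outside its range is refused whole. "claw" is the opening in per cent of the stroke, from 0 (shut) to 100 (fully open), set as the call begins (left out, the last holds). The fingers move at their own pace and stop on an object; the grip force is fixed at half the most. Time passes only in rows, so rows that do not move let the fingers close. It gives the time, the measured TCP pose, the force and the opening at its end, in the units of the state.
- state(): the state, without advancing time (a new reading comes with each control period).
- grab_frame(name): name is "scene" or "top"; returns (picture, depth): 420x560x3 uint8, red, green, blue; 420x560 float32, m along the optical axis (not along the pixel's ray), 0 where there is no reading.
- camera_params(name): a dict with "mtx" (3x3 intrinsics, pixels), "extrinsics" (4x4, takes a point from camera to world coordinates). Camera axes: x right, y down, z forward; pixel columns grow to the right and rows downward; lengths in m; the calibration is good to about 2 mm. A picture is of the moment at which its call begins. camera_params takes no time and is no camera call.
- job_done(): hands the job in, once; it reports no verdict.
Trained networks look in the newest picture that a camera, given by its name, has taken for a name from the list of things; names that differ only in an ending like _2 or _b are one class to them, and where a whole thing is asked for, a point or a joint stands for the part that bears it (a point fixed in the world has none). Each returns a list of dicts, best first, with "p" (0 to 1); they miss things now and then, are a little off and sometimes report something else, mostly with a low value. They report only what shows in the picture. A call takes as long as a camera call. They do not tell look-alikes from the thing itself.
- boxes_of(camera, label): "box" ([left, top, width, height] in pixels, round what is visible of it).
The state is a dict: "time": time; "joint_pos": joint angles; "joint_vel": joint speeds; "joint_efforts": joint torques, N m; "tool_pos": TCP position; "tool_rot": TCP orientation; "contact_force": force on the tool from outside, world axes, zero at the start; "ft_torque": the same for the moment, N m; "gripper_width": opening from 0.0 (shut) to 1.0 (fully open).
Only numpy, scipy, OpenCV 4.12 (cv2) and the standard library are available. Lean on these libraries where they do the work, as an engineer would, in place of code of your own. Each camera call takes 0.05 s, during which the arm holds its last target. There are 200 camera calls.

TASK

The spice rack has been washed and its bottom tier is back on the counter: stand the four spice tins on it in order of height, one centred on each of its four round places, the tallest at the end next to the big glass jar and stepping down to the shortest at the end next to the mug. Keep the tins upright and leave the jar and the mug where they are.

Things in the scene. Friction and masses are not known exactly. Their poses are not given: they have to be found in the camera images.
- tin_yellow_center (a point): centre (half-way up, on the axis) of a loose round aluminium spice tin with a yellow plastic lid, the tallest of four: 100 mm high lid included, 50 mm diameter over its whole height, smooth, light (under 0.25 kg), lid fast; it stands upright on the counter at the start; z axis points up along the tin
- tin_blue_center (a point): centre (half-way up, on the axis) of a loose round aluminium spice tin with a blue plastic lid, the second tallest of four: 85 mm high lid included, 50 mm diameter over its whole height, smooth, light (under 0.25 kg), lid fast; it stands upright on the counter at the start; z axis points up along the tin
- tin_green_center (a point): centre (half-way up, on the axis) of a loose round aluminium spice tin with a green plastic lid, the second shortest of four: 70 mm high lid included, 50 mm diameter over its whole height, smooth, light (under 0.25 kg), lid fast; it stands upright on the counter at the start; z axis points up along the tin
- tin_black_center (a point): centre (half-way up, on the axis) of a loose round aluminium spice tin with a black plastic lid, the shortest of four: 55 mm high lid included, 50 mm diameter over its whole height, smooth, light (under 0.25 kg), lid fast; it stands upright on the counter at the start; z axis points up along the tin
- seat_1: Round place marked by a flat white ring and disc 58 mm across on the deck of the turquoise rack tier; origin: its centre on the deck's surface, 30 mm above the counter; z up, y along the row (seat_4 towards seat_1), x across it, away from the robot: the left end place as the robot sees the row. The four places lie 80 mm apart in one straight row, 1 to 4 in order
- seat_2: Round place marked by a flat white ring and disc 58 mm across on the deck of the turquoise rack tier; origin: its centre on the deck's surface, 30 mm above the counter; z up, y along the row (seat_4 towards seat_1), x across it, away from the robot: second from the robot's left. The tier is a fixed tray 340 mm long (y) by 110 mm deep (x), centred on the row
- seat_3: Round place marked by a flat white ring and disc 58 mm across on the deck of the turquoise rack tier; origin: its centre on the deck's surface, 30 mm above the counter; z up, y along the row (seat_4 towards seat_1), x across it, away from the robot: third from the robot's left. A lip 8 mm above the deck runs round the tray's edge, inner faces 52 mm from the row's centre line
- seat_4: Round place marked by a flat white ring and disc 58 mm across on the deck of the turquoise rack tier; origin: its centre on the deck's surface, 30 mm above the counter; z up, y along the row (seat_4 towards seat_1), x across it, away from the robot: the right end place as the robot sees the row. At each corner of the tray is a round socket 16 mm above the deck
- jar: the big clear glass jar with a red twist cap, 82 mm diameter, 150 mm high, loose, standing on the counter beyond one end of the tier, 115 mm from the nearest place's centre; which end changes from start to start. Origin at the centre of its underside
- mug: white enamel mug, 80 mm diameter, 75 mm high, with a steel tea strainer lying in its mouth (strainer handle 80 mm up, reaching 140 mm from the mug's axis along its +x, away from the robot; mug handle below it); loose, standing on the counter beyond the other end of the tier. Origin at the centre of its underside
Not all that is in view belongs to the job. What is shaped like the part that bears tin_black_center but brown is not meant.

How it is judged:
At the end, for the whole second after the job is handed in: Each of the four tins stands upright (within 0.1 rad) and at rest on the tier's deck (height within 5 mm), its axis within 12 mm of the centre of its own place: the yellow-lidded (tallest) at the jar's end, then blue, then green, then black (shortest) at the mug's end; all released (((horizontal distance between jar and seat_1 below 0.17 m and horizontal distance between tin_yellow_center and seat_1 below 0.012 m and horizontal distance between tin_blue_center and seat_2 below 0.012 m and horizontal distance between tin_green_center and seat_3 below 0.012 m and horizontal distance between tin_black_center and seat_4 below 0.012 m) or (horizontal distance between jar and seat_4 below 0.17 m and horizontal distance between tin_yellow_center and seat_4 below 0.012 m and horizontal distance between tin_blue_center and seat_3 below 0.012 m and horizontal distance between tin_green_center and seat_2 below 0.012 m and horizontal distance between tin_black_center and seat_1 below 0.012 m)) and height (world z) of tin_yellow_center between 0.075 and 0.085 m and angle between each of tin_yellow_center, tin_blue_center, tin_green_center, tin_black_center's own z axis and vertical below 0.1 rad and linear speed of each of tin_yellow, tin_blue, tin_green, tin_black below 0.02 m/s and height (world z) of tin_blue_center between 0.0675 and 0.0775 m and height (world z) of tin_green_center between 0.06 and 0.07 m and height (world z) of tin_black_center between 0.0525 and 0.0625 m); the robot touches nothing.
It fails at once if the glass jar is pushed more than 25 mm or tipped (distance of jar from where it was at the start of the episode above 0.025 m or angle between jar's own z axis and vertical above 0.3 rad).
It fails at once if the mug with the strainer is pushed more than 25 mm or tipped (distance of mug from where it was at the start of the episode above 0.025 m or angle between mug's own z axis and vertical above 0.3 rad).
It fails at once if a tin is knocked or laid over (angle between any of tin_yellow_center, tin_blue_center, tin_green_center, tin_black_center's own z axis and vertical above 0.6 rad).
It also fails if it takes over 96 s, if anything falls off the work surface, if the arm or the gripper's body presses on something with over 40 N, if the wrist force passes 120 N, or if a joint passes its speed limit or range.

## Working session

There is one attempt and no reset: what is moved stays moved. The work goes in short steps, Python scripts to look and compute and a tool call to move; the robot and the scene stay as the last step left them, time stands still between calls to the robot, and variables do not carry over. Pictures are saved under pics/ and viewed, about 12 in all and at most 16, crops included, and the job is handed in when it is done.

Besides the shell and the picture viewer there is one more tool, called by a JSON object that holds its "name" and its "arguments", one argument or row to a line. step_arm: Moves the arm, as the interface text tells. Its arguments: {"type":"object","properties":{"steps":{"type":"array"},"claw":{"type":"number"}},"required":["steps"]}

```bash
ls; mkdir -p pics
python3 - <<'E'
from plant import *
import cv2,numpy as np
s=state();print(s)
for n in("scene","top"):
    im,d=grab_frame(n);cv2.imwrite(f"pics/{n}0.png",im[...,::-1]);np.savez(f"pics/{n}0.npz",im=im,d=d)
    c=camera_params(n);print(n,np.round(c["mtx"],1).tolist(),np.round(c["extrinsics"],4).tolist())
    for l in("tin_yellow_center","tin_blue_center","tin_green_center","tin_black_center","jar","mug","seat_1"):
        print(l,[(np.round(b["box"]).tolist(),round(b["p"],2)) for b in boxes_of(n,l)][:5])
print(state()["time"])
E
```

```text
pics
{'time': 0.0, 'joint_pos': array([-1.43297976e+00,  5.33418636e-02,  1.61431376e+00, -8.33804710e-06,
        1.47603073e+00, -1.18989524e-01]), 'joint_vel': array([ 0.00070154,  0.00068043, -0.00133458, -0.00026286, -0.00035862,
        0.00106769]), 'joint_efforts': array([ 1.43653018e-03, -3.93682086e+01, -3.70172024e+01,  1.14224904e-04,
        7.07826490e-03,  1.75081760e-05]), 'tool_pos': array([ 0.15866132, -0.60386397,  0.23006053]), 'tool_rot': array([-1.04676621e-03,  9.91767054e-01,  1.28050825e-01, -1.40041348e-05]), 'contact_force': array([-0.43297294, -1.23334293,  0.72164401]), 'ft_torque': array([0.02937144, 0.03602641, 0.04553293]), 'gripper_width': 1.0003925589148255}
scene [[499.7, 0.0, 277.1], [0.0, 499.7, 209.4], [0.0, 0.0, 1.0]] [[0.0237, 0.5318, -0.8465, 1.5049], [0.9997, -0.0139, 0.0192, -0.012], [-0.0016, -0.8467, -0.532, 0.7006], [0.0, 0.0, 0.0, 1.0]]
tin_yellow_center [([152.0, 174.0, 21.0, 42.0], 0.58), ([232.0, 188.0, 18.0, 38.0], 0.49)]
tin_blue_center [([297.0, 188.0, 20.0, 37.0], 0.79)]
tin_green_center [([232.0, 190.0, 18.0, 33.0], 0.69)]
tin_bl
[... 299 characters left out ...]
274.5], [0.0, 435.8, 209.4], [0.0, 0.0, 1.0]] [[0.0167, -0.9839, 0.1781, 0.3364], [-0.9998, -0.0179, -0.0048, 0.0008], [0.0079, -0.1779, -0.984, 0.9651], [0.0, 0.0, 0.0, 1.0]]
tin_yellow_center [([386.0, 257.0, 42.0, 29.0], 0.62)]
tin_blue_center [([220.0, 225.0, 24.0, 26.0], 0.76)]
tin_green_center [([295.0, 229.0, 26.0, 22.0], 0.84)]
tin_black_center [([128.0, 215.0, 32.0, 24.0], 0.92), ([126.0, 255.0, 35.0, 24.0], 0.74), ([125.0, 299.0, 28.0, 23.0], 0.69)]
jar [([146.0, 123.0, 53.0, 55.0], 0.77)]
mug [([369.0, 99.0, 46.0, 86.0], 0.89)]
seat_1 [([325.0, 147.0, 25.0, 25.0], 0.96), ([288.0, 149.0, 27.0, 22.0], 0.86), ([215.0, 147.0, 27.0, 26.0], 0.82), ([254.0, 145.0, 26.0, 23.0], 0.63)]
0.8
```

```bash
python3 -c "
import cv2
for n in('scene','top'):
    cv2.imwrite(f'pics/{n}0b.png',cv2.resize(cv2.imread(f'pics/{n}0.png'),(800,600),interpolation=cv2.INTER_CUBIC))"
```

```text
(no output)
```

View pics/top0b.png

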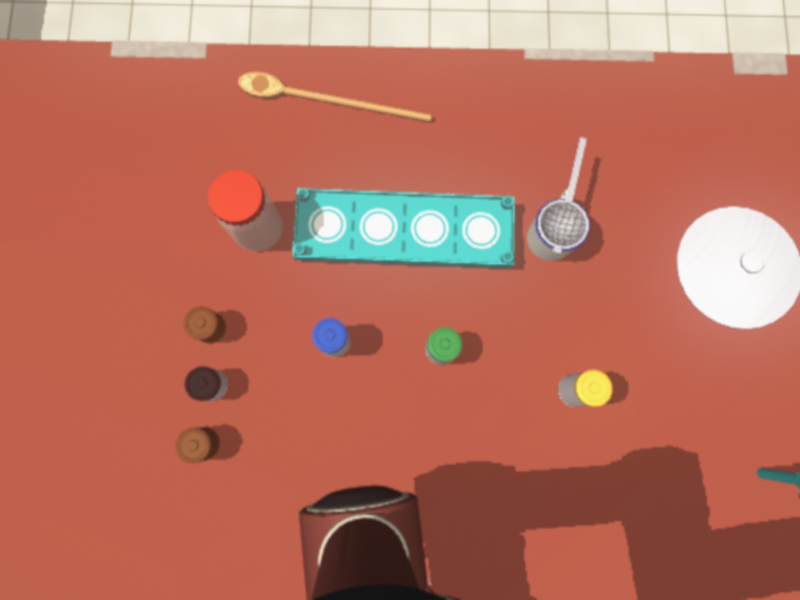

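View pics/scene0b.png

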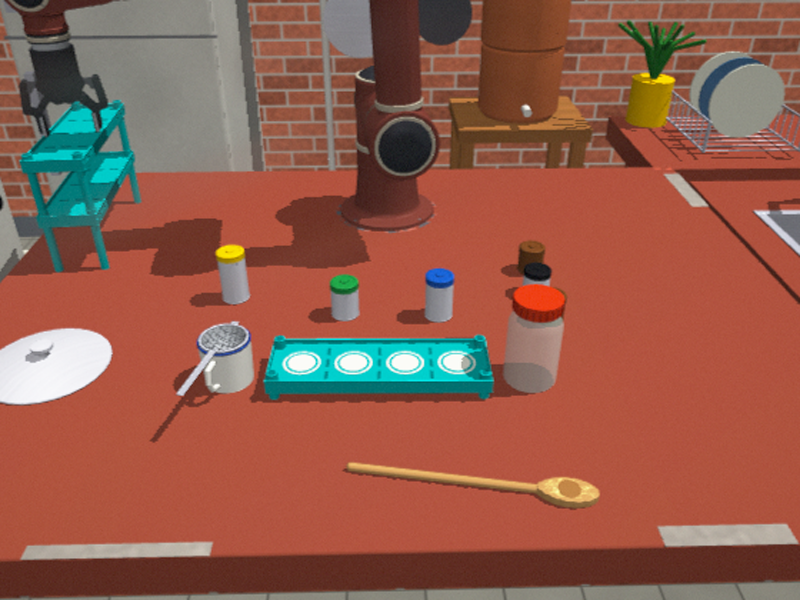

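Top view (800×600 scaling): the jar is on the robot's left (238,210), the mug on the right (560,230) with the strainer handle away from the robot. Tins are yellow (593,388), green (444,345), blue (330,337) and black (203,384), with brown look-alikes on either side of black. So yellow→seat_1, blue→seat_2, green→seat_3, black→seat_4. Next I localise them with depth.

```bash
cat > h.py <<'E'
from plant import *
import cv2,numpy as np
H=dict(yellow=.1,blue=.085,green=.07,black=.055)
def cloud(n,im=None,d=None):
    if im is None: im,d=grab_frame(n)
    c=camera_params(n);K=c["mtx"];T=c["extrinsics"]
    v,u=np.mgrid[:d.shape[0],:d.shape[1]]
    P=np.stack([(u-K[0,2])/K[0,0]*d,(v-K[1,2])/K[1,1]*d,d],-1)
    return im,P@T[:3,:3].T+T[:3,3],d
def circ(P,box,z0,tol=.006,d=None,pad=4):
    l,t,w,h=[int(round(x)) for x in box]
    Q=P[t-pad:t+h+pad,l-pad:l+w+pad].reshape(-1,3);Q=Q[abs(Q[:,2]-z0)<tol]
    if len(Q)<10:return None
    (x,y),r=cv2.minEnclosingCircle((Q[:,:2]*1000).astype(np.float32))
    return len(Q),np.round(Q[:,:2].mean(0)*1000,1),np.round(np.median(Q[:,2])*1000,1),(round(x,1),round(y,1)),round(r,1)
E
python3 - <<'E'
from h import *
for n in("top","scene"):
    z=np.load(f"pics/{n}0.npz");im,P,d=cloud(n,z["im"],z["d"])
    B=dict(top=dict(yellow=[386,257,42,29],blue=[220,225,24,30],green=[295,225,30,26],black=[128,255,32,24],jar=[146,118,53,60],mug=[369,125,46,60]),
      scene=dict(yellow=[152,170,21,42],blue=[297,188,20,37],green=[232,190,18,33],black=[363,180,25,24],jar=[351,200,48,73],mug=[135,223,44,54]))[n]
    for k,b in B.items(): print(n,k,circ(P,b,H.get(k,dict(jar=.15,mug=.075).get(k)),.006))
    # white discs on the tray
    hsv=cv2.cvtColor(im,cv2.COLOR_RGB2HSV)
    m=((hsv[...,1]<70)&(hsv[...,2]>150)&(abs(P[...,2]-.03)<.012)&(d>0)).astype(np.uint8)
    m=cv2.morphologyEx(m,cv2.MORPH_CLOSE,np.ones((5,5)))
    N,L,S,C=cv2.connectedComponentsWithStats(m)
    for i in range(1,N):
        if S[i,4]>60: print("disc",S[i].tolist(),np.round(P[L==i].mean(0)*1000,1))
    # tray colour
    m=(hsv[...,0]>80)&(hsv[...,0]<95)&(hsv[...,1]>120)&(P[...,0]>.4)&(P[...,2]<.06)&(P[...,2]>.02)&(abs(P[...,1])<.3)
    r=cv2.minAreaRect((P[m][:,:2]*1000).astype(np.float32));print("tray",r, P[m][:,2].mean())
E
```

```text
top yellow (500, array([ 374.1, -284.2]), np.float64(98.1), (374.2, -284.6), 25.0)
top blue (459, array([442.7,  85.4]), np.float64(83.1), (443.2, 85.7), 24.9)
top green (455, array([434.6, -80. ]), np.float64(68.0), (434.8, -80.3), 25.0)
top black (450, array([372.8, 270.9]), np.float64(53.0), (373.0, 271.3), 25.0)
top jar (1088, array([623.4, 214.4]), np.float64(149.4), (624.5, 214.3), 37.9)
top mug (586, array([ 620.1, -256.3]), np.float64(76.7), (634.2, -257.0), 63.8)
disc [216, 144, 26, 26, 543] [622.5 100.2  32.2]
disc [252, 146, 26, 25, 535] [621.2  20.3  30.5]
disc [288, 147, 26, 26, 539] [618.  -59.5  35.7]
disc [323, 148, 27, 26, 538] [ 617.4 -139.3   32.4]
disc [370, 157, 13, 22, 72] [ 598.3 -224.2   31. ]
disc [491, 158, 58, 56, 2135] [ 572.  -548.6   27.5]
tray ((619.1007080078125, -20.030609130859375), (334.8962097167969, 108.62762451171875), 88.91143035888672) 0.030741787084698494
scene yellow (157, array([ 378.6, -281.9]), np.float64(97.3), (374.9, -283.4), 27.2)
scene blue (169, array([446.3,  87.1]), np.float64(82.3), (445.0, 87.7), 25.0)
scene green (178, array([43
[... 322 characters left out ...]
] [-643.5 -460.2   28.7]
disc [467, 82, 28, 15, 179] [-522.3  886.8   18.2]
disc [518, 90, 42, 15, 255] [-409.4 1079.1   13. ]
disc [164, 196, 10, 11, 78] [ 391.  -267.5   30.2]
disc [243, 207, 8, 12, 64] [452.8 -64.4  29.9]
disc [308, 209, 9, 11, 67] [462.7  99.2  29.5]
disc [6, 235, 51, 30, 818] [ 584.7 -549.9   24.3]
disc [198, 246, 27, 16, 332] [ 618.2 -138.6   30. ]
disc [234, 246, 27, 16, 335] [625.3 -58.2  34.1]
disc [270, 246, 27, 16, 330] [621.6  21.2  30. ]
disc [306, 246, 27, 16, 332] [628.4 100.4  34. ]
disc [143, 250, 34, 24, 313] [ 653.7 -242.1   34.8]
tray ((619.1554565429688, -19.035675048828125), (338.6289367675781, 119.83129119873047), 88.88206481933594) 0.03066354939047828
```

{"name": "step_arm", "arguments": {
  "steps": [
    [0,0,0,7.4],
    [0,0,0,7.4],
    [35,-48,0,0],
    [35,-48,0,0],
    [35,-48,0,0],
    [35,-48,0,0],
    [35,-48,0,0],
    [0,0,0,0]
  ],
  "claw": 100
}}

```text
time: 1.6
tool_pos: [0.3125, -0.3992, 0.2309]
tool_rot: [0.0, 1.0, -0.009, 0.001]
contact_force: [-0.2, -0.2, 0.2]
gripper_width: 0.999
```

```bash
cat >> h.py <<'E'
from scipy.spatial.transform import Rotation as R
def go(*tgt):
    s=state();q=s["tool_rot"];r=R.from_quat([q[1],q[2],q[3],q[0]])
    x=r.as_matrix()[:,0]
    print("t",round(s["time"],2),"pos",np.round(s["tool_pos"]*1000,1),"turn",round(np.degrees(np.arctan2(x[1],x[0])),2),"tilt",round(np.degrees(np.arccos(-r.as_matrix()[2,2])),2),"w",round(s["gripper_width"],3),"F",np.round(s["contact_force"],1))
    for t in tgt: print(t,"tool shift mm",np.round(r.inv().apply(np.array(t)/1000-s["tool_pos"])*1000,1))
E
python3 -c "
from h import *
go((375,-283.5,55))"
```

```text
t 1.6 pos [ 312.5 -399.2  230.9] turn -1.0 tilt 0.11 w 0.999 F [-0.2 -0.2  0.2]
(375, -283.5, 55) tool shift mm [  60.2 -116.9  175.9]
```

{"name": "step_arm", "arguments": {
  "steps": [
    [22,-40,0,0],
    [22,-40,0,0],
    [22,-40,0,0],
    [0,0,0,0],
    [0,0,0,0]
  ]
}}

```text
time: 2.1
tool_pos: [0.3827, -0.2776, 0.2321]
tool_rot: [0.002, 1.0, -0.009, 0.002]
contact_force: [0.4, -1.2, 0.3]
gripper_width: 1.0
```

```bash
python3 -c "
from h import *
go((375,-283.5,55))"
```

```text
t 2.1 pos [ 382.7 -277.6  232.1] turn -0.98 tilt 0.34 w 1.0 F [ 0.4 -1.2  0.3]
(375, -283.5, 55) tool shift mm [ -8.2   5.2 177.1]
```

{"name": "step_arm", "arguments": {
  "steps": [
    [-8,5,30,0],
    [0,0,40,0],
    [0,0,40,0],
    [0,0,30,0],
    [0,0,0,0],
    [0,0,0,0]
  ]
}}

```text
time: 2.7
tool_pos: [0.373, -0.2933, 0.0918]
tool_rot: [0.006, 1.0, -0.014, 0.004]
contact_force: [0.6, -0.1, 0.5]
gripper_width: 0.998
```

```bash
python3 -c "
from h import *
go((375,-283.5,55))"
```

```text
t 2.7 pos [ 373.  -293.3   91.8] turn -1.56 tilt 0.83 w 0.998 F [ 0.6 -0.1  0.5]
(375, -283.5, 55) tool shift mm [  1.4 -10.3  36.7]
```

{"name": "step_arm", "arguments": {
  "steps": [
    [1,-10,0,0],
    [0,0,0,0.5],
    [0,0,0,0]
  ]
}}

```text
time: 3.0
tool_pos: [0.3759, -0.2858, 0.0967]
tool_rot: [0.009, 1.0, -0.019, 0.006]
contact_force: [-0.0, -0.3, -0.1]
gripper_width: 1.002
```

```bash
python3 -c "
from h import *
go((375,-283.5,55))"
```

```text
t 3.0 pos [ 375.9 -285.8   96.7] turn -2.21 tilt 1.25 w 1.002 F [-0.  -0.3 -0.1]
(375, -283.5, 55) tool shift mm [-1.6 -3.  41.6]
```

{"name": "step_arm", "arguments": {
  "steps": [
    [0,0,0,0],
    [0,0,0,0],
    [0,0,0,0],
    [0,0,0,0]
  ]
}}

```text
time: 3.4
tool_pos: [0.3776, -0.2869, 0.0999]
tool_rot: [0.011, 1.0, -0.019, 0.008]
contact_force: [-0.0, 0.2, 0.2]
gripper_width: 1.003
```

```bash
python3 -c "
from h import *
go((375,-283.5,55))
print(state()['joint_vel'],state()['joint_pos']);go();go()"
```

```text
t 3.4 pos [ 377.6 -286.9   99.9] turn -2.15 tilt 1.58 w 1.003 F [-0.   0.2  0.2]
(375, -283.5, 55) tool shift mm [-3.5 -4.3 44.8]
[ 2.79400386e-04 -2.63135865e-03 -2.34644034e-03  1.56622163e-03
 -4.37725971e-06  9.99924334e-04] [-0.80467637 -0.21685232  2.09388287 -0.00400226  1.2372148   0.80507813]
t 3.4 pos [ 377.6 -286.9   99.9] turn -2.15 tilt 1.58 w 1.003 F [-0.   0.2  0.2]
t 3.4 pos [ 377.6 -286.9   99.9] turn -2.15 tilt 1.58 w 1.003 F [-0.   0.2  0.2]
```

{"name": "step_arm", "arguments": {
  "steps": [
    [-3,-4,15,0],
    [0,0,15,0.6],
    [0,0,15,0.6]
  ]
}}

```text
time: 3.7
tool_pos: [0.3763, -0.2845, 0.0541]
tool_rot: [0.013, 0.999, -0.03, 0.01]
contact_force: [-0.1, -0.2, -0.1]
gripper_width: 0.997
```

```bash
python3 -c "
from h import *
go((375,-283.5,55))
print(state()['joint_vel'].round(4),state()['joint_pos'].round(4),state()['joint_efforts'].round(1))"
```

```text
t 3.7 pos [ 376.3 -284.5   54.1] turn -3.38 tilt 1.86 w 0.997 F [-0.1 -0.2 -0.1]
(375, -283.5, 55) tool shift mm [-1.4 -0.9 -0.9]
[-3.000e-04  2.608e-01  9.610e-02  4.000e-04 -3.336e-01  1.093e-01] [-0.803  -0.1589  2.1295 -0.0043  1.1388  0.8287] [  0.1 -27.2 -32.7  -0.    0.2  -0.1]
```

{"name": "step_arm", "arguments": {
  "steps": [
    [-1,0,0,-1.2],
    [0,0,0,-1.2],
    [0,0,0,0],
    [0,0,0,0],
    [0,0,0,0]
  ],
  "claw": 0
}}

```text
time: 4.2
tool_pos: [0.3727, -0.2817, 0.0502]
tool_rot: [0.01, 1.0, -0.006, 0.007]
contact_force: [1.0, -0.2, -1.9]
gripper_width: 0.567
```

```bash
python3 -c "
from h import *
go((622.5,101,90))
print(state()['joint_vel'].round(4),state()['joint_pos'].round(4),state()['joint_efforts'].round(1))"
```

```text
t 4.2 pos [ 372.7 -281.7   50.2] turn -0.73 tilt 1.42 w 0.567 F [ 1.  -0.2 -1.9]
(622.5, 101, 90) tool shift mm [ 245.4 -385.1  -44. ]
[ 0.0009 -0.0049  0.0012 -0.0001  0.0012 -0.0012] [-0.8045 -0.1589  2.137  -0.0041  1.1391  0.7809] [ -0.  -26.2 -33.3  -0.   -0.1  -0. ]
```

{"name": "step_arm", "arguments": {
  "steps": [
    [0,0,-40,0],
    [0,0,-45,0],
    [0,0,-35,0],
    [20,-30,0,0],
    [25,-40,0,0],
    [25,-40,0,0],
    [25,-40,0,0],
    [25,-40,0,0]
  ]
}}

```text
time: 5.0
tool_pos: [0.4967, -0.0894, 0.1762]
tool_rot: [0.012, 1.0, -0.013, 0.01]
contact_force: [0.7, -0.8, -1.3]
gripper_width: 0.574
```

```bash
python3 -c "
from h import *
go((622.5,101,90))
print(state()['joint_vel'].round(4),state()['joint_pos'].round(4),state()['joint_efforts'].round(1))"
```

```text
t 5.0 pos [496.7 -89.4 176.2] turn -1.45 tilt 1.79 w 0.574 F [ 0.7 -0.8 -1.3]
(622.5, 101, 90) tool shift mm [ 119.1 -195.5   84.2]
[ 0.9843  0.4635 -0.3879 -0.0298 -0.0822  0.99  ] [-0.3167 -0.2179  1.9609 -0.0161  1.3717  1.2826] [ -4.  -30.4 -35.1   0.1   0.2  -0.8]
```

{"name": "step_arm", "arguments": {
  "steps": [
    [25,-40,0,0],
    [25,-40,0,0],
    [25,-40,0,0],
    [20,-30,0,0],
    [8,-12,0,0],
    [0,0,0,0],
    [0,0,0,0]
  ]
}}

```text
time: 5.7
tool_pos: [0.6085, 0.0827, 0.1751]
tool_rot: [0.012, 1.0, -0.009, 0.012]
contact_force: [-0.7, -0.2, -1.2]
gripper_width: 0.576
```

```bash
python3 -c "
from h import *
go((622.5,101,81))
print(state()['joint_vel'].round(4),state()['joint_pos'].round(4),state()['joint_efforts'].round(1))"
```

```text
t 5.7 pos [608.5  82.7 175.1] turn -0.96 tilt 1.88 w 0.576 F [-0.7 -0.2 -1.2]
(622.5, 101, 81) tool shift mm [ 11.5 -20.7  94. ]
[ 0.004   0.0063 -0.003  -0.0004  0.0002 -0.0008] [ 0.025   0.0547  1.7063 -0.0246  1.3584  1.6178] [  0.7 -39.2 -37.4  -0.   -0.1   0. ]
```

{"name": "step_arm", "arguments": {
  "steps": [
    [6,-10,0,0],
    [6,-10,10,0],
    [0,0,30,0],
    [0,0,30,0],
    [0,0,0,0],
    [0,0,0,0]
  ]
}}

```text
time: 6.3
tool_pos: [0.6237, 0.0987, 0.1033]
tool_rot: [0.012, 1.0, -0.012, 0.013]
contact_force: [0.4, -0.6, -0.1]
gripper_width: 0.575
```

```bash
python3 -c "
from h import *
go((622.5,101,81))
im,P,d=cloud('top');cv2.imwrite('pics/t1.png',cv2.resize(im[60:300,90:430,::-1],(800,565),interpolation=cv2.INTER_CUBIC))"
```

```text
t 6.3 pos [623.7  98.7 103.3] turn -1.35 tilt 1.99 w 0.575 F [ 0.4 -0.6 -0.1]
(622.5, 101, 81) tool shift mm [-1.8 -2.7 22.2]
```

View pics/t1.png

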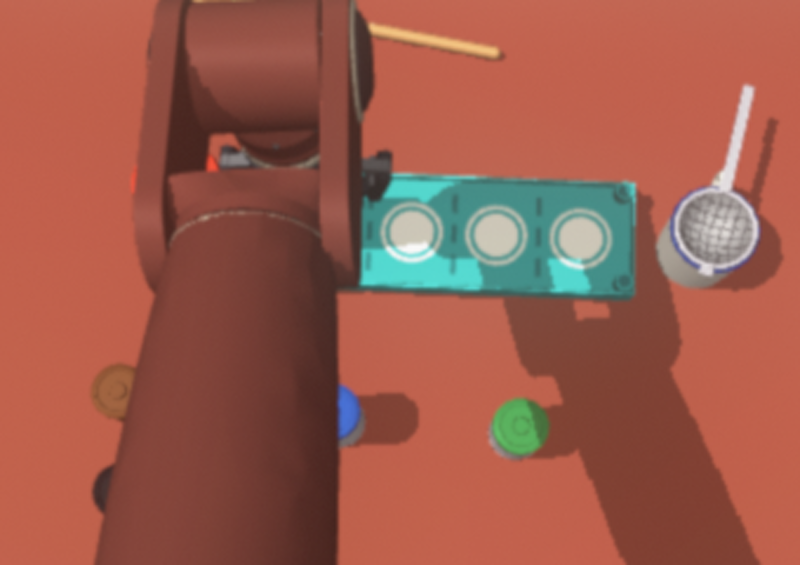

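The arm hides seat_1, so this frame can't show the tin, but the other three places and the mug (712,230) look undisturbed. Lowering in small steps while watching the force.

{"name": "step_arm", "arguments": {
  "steps": [
    [-1,-3,8,0],
    [0,0,7,0],
    [0,0,4,0],
    [0,0,0,0]
  ]
}}

```text
time: 6.75
tool_pos: [0.6252, 0.1016, 0.0868]
tool_rot: [0.012, 1.0, -0.012, 0.016]
contact_force: [0.7, 0.1, -1.6]
gripper_width: 0.574
```

```bash
python3 -c "
from h import *
go((622.5,101,81))"
```

```text
t 6.75 pos [625.2 101.6  86.8] turn -1.38 tilt 2.23 w 0.574 F [ 0.7  0.1 -1.6]
(622.5, 101, 81) tool shift mm [-2.9  0.5  5.7]
```

{"name": "step_arm", "arguments": {
  "steps": [
    [-3,0,4,0],
    [0,0,3,0],
    [-1,0,1,0],
    [0,0,0,0]
  ]
}}

```text
time: 7.15
tool_pos: [0.6229, 0.1015, 0.0802]
tool_rot: [0.011, 1.0, -0.012, 0.018]
contact_force: [0.7, 0.5, -2.5]
gripper_width: 0.574
```

```bash
python3 -c "
from h import *
go((622.5,101,81))"
```

```text
t 7.15 pos [622.9 101.5  80.2] turn -1.38 tilt 2.44 w 0.574 F [ 0.7  0.5 -2.5]
(622.5, 101, 81) tool shift mm [-0.4  0.5 -0.8]
```

{"name": "step_arm", "arguments": {
  "steps": [
    [0,0,0,0],
    [0,0,0,0],
    [0,0,-15,0],
    [0,0,-30,0],
    [0,0,-40,0],
    [0,0,-40,0],
    [0,0,0,0]
  ],
  "claw": 80
}}

```text
time: 7.85
tool_pos: [0.6181, 0.1046, 0.2138]
tool_rot: [0.011, 1.0, -0.012, 0.018]
contact_force: [-0.1, 0.0, 0.6]
gripper_width: 0.798
```

```bash
python3 -c "
from h import *
go((444,86.5,200))"
```

```text
t 7.85 pos [618.1 104.6 213.8] turn -1.38 tilt 2.45 w 0.798 F [-0.1  0.   0.6]
(444, 86.5, 200) tool shift mm [-174.    22.1    8. ]
```

{"name": "step_arm", "arguments": {
  "steps": [
    [-40,5,5,0],
    [-40,5,5,0],
    [-45,6,0,0],
    [-40,6,0,0],
    [-5,0,0,0],
    [0,0,0,0],
    [0,0,0,0]
  ],
  "claw": 100
}}

```text
time: 8.55
tool_pos: [0.4454, 0.0862, 0.2029]
tool_rot: [0.011, 1.0, -0.012, 0.023]
contact_force: [1.0, -0.3, 0.9]
gripper_width: 1.003
```

```bash
python3 -c "
from h import *
go((444,86.5,100))
im,P,d=cloud('top');print(boxes_of('top','tin_yellow_center'));
hsv=cv2.cvtColor(im,cv2.COLOR_RGB2HSV)
m=(abs(P[...,2]-.128)<.007)&(hsv[...,0]>20)&(hsv[...,0]<35)&(hsv[...,1]>120);Q=P[m]*1000
print(len(Q),Q.mean(0),cv2.minEnclosingCircle(Q[:,:2].astype(np.float32)))"
```

```text
t 8.55 pos [445.4  86.2 202.9] turn -1.37 tilt 2.97 w 1.003 F [ 1.  -0.3  0.9]
(444, 86.5, 100) tool shift mm [ -6.3  -2.4 102.7]
[{'box': [210.7, 130.4, 29.3, 33.7], 'p': 0.95}]
457 [624.11665614  98.20471152 127.84097421] ((624.951416015625, 98.45620727539062), 25.028642654418945)
```

{"name": "step_arm", "arguments": {
  "steps": [
    [-4,-1,30,0],
    [-4,-2,40,0],
    [0,0,35,0],
    [0,0,0,0],
    [0,0,0,0]
  ]
}}

```text
time: 9.15
tool_pos: [0.4502, 0.0873, 0.0992]
tool_rot: [0.011, 1.0, -0.012, 0.026]
contact_force: [0.8, 0.3, 0.9]
gripper_width: 1.001
```

```bash
python3 -c "
from h import *
go((442.5,88,40))"
```

```text
t 9.15 pos [450.2  87.3  99.2] turn -1.39 tilt 3.27 w 1.001 F [0.8 0.3 0.9]
(442.5, 88, 40) tool shift mm [-10.9  -1.7  58.7]
```

{"name": "step_arm", "arguments": {
  "steps": [
    [-7,-1,20,0],
    [-5,-1,25,0],
    [-1,0,15,0],
    [0,0,0,0]
  ]
}}

```text
time: 9.55
tool_pos: [0.449, 0.0888, 0.0468]
tool_rot: [0.01, 0.999, -0.013, 0.034]
contact_force: [0.4, 0.5, 0.3]
gripper_width: 0.998
```

```bash
python3 -c "
from h import *
go((442.5,88,40))"
```

```text
t 9.55 pos [449.   88.8  46.8] turn -1.39 tilt 4.03 w 0.998 F [0.4 0.5 0.3]
(442.5, 88, 40) tool shift mm [-7.   0.9  6.3]
```

{"name": "step_arm", "arguments": {
  "steps": [
    [-7,1,5,0],
    [-2,0,3,0],
    [0,0,1,0]
  ]
}}

```text
time: 9.85
tool_pos: [0.4445, 0.088, 0.0421]
tool_rot: [0.01, 0.999, -0.013, 0.038]
contact_force: [0.9, 0.5, 1.2]
gripper_width: 1.003
```

{"name": "step_arm", "arguments": {
  "steps": [
    [-1,0,0,0],
    [0,0,0,0],
    [0,0,0,0],
    [0,0,0,0]
  ],
  "claw": 0
}}

```text
time: 10.25
tool_pos: [0.4448, 0.0881, 0.0442]
tool_rot: [0.01, 0.999, -0.013, 0.04]
contact_force: [-0.7, 0.3, -1.6]
gripper_width: 0.571
```

```bash
python3 -c "
from h import *
go((620.5,23,140))"
```

```text
t 10.25 pos [444.8  88.1  44.2] turn -1.4 tilt 4.67 w 0.571 F [-0.7  0.3 -1.6]
(620.5, 23, 140) tool shift mm [184.3  62.4 -80.3]
```

{"name": "step_arm", "arguments": {
  "steps": [
    [0,0,-40,0],
    [0,5,-45,0],
    [20,10,-25,0],
    [40,13,0,0],
    [45,13,0,0],
    [40,13,0,0],
    [30,8,0,0],
    [0,0,0,0]
  ]
}}

```text
time: 11.05
tool_pos: [0.611, 0.0222, 0.1661]
tool_rot: [0.01, 0.999, -0.012, 0.035]
contact_force: [0.2, -0.2, -1.9]
gripper_width: 0.571
```

```bash
python3 -c "
from h import *
go((623,23,75))"
```

```text
t 11.05 pos [611.   22.2 166.1] turn -1.3 tilt 4.16 w 0.571 F [ 0.2 -0.2 -1.9]
(623, 23, 75) tool shift mm [ 5.6 -2.9 91.7]
```

{"name": "step_arm", "arguments": {
  "steps": [
    [2,-2,25,0],
    [0,-1,30,0],
    [0,0,20,0],
    [0,0,5,0]
  ]
}}

```text
time: 11.45
tool_pos: [0.6173, 0.0239, 0.0829]
tool_rot: [0.01, 0.999, -0.012, 0.033]
contact_force: [-1.8, -1.4, 9.4]
gripper_width: 0.573
```

```bash
python3 -c "
from h import *
go((623,23,75))"
```

```text
t 11.45 pos [617.3  23.9  82.9] turn -1.34 tilt 3.98 w 0.573 F [-1.8 -1.4  9.4]
(623, 23, 75) tool shift mm [5.1 0.6 8.3]
```

{"name": "step_arm", "arguments": {
  "steps": [
    [3,0,0,0],
    [2,0,0,0]
  ]
}}

```text
time: 11.65
tool_pos: [0.6219, 0.024, 0.0848]
tool_rot: [0.01, 0.999, -0.012, 0.033]
contact_force: [-0.8, 0.4, -0.9]
gripper_width: 0.572
```

```bash
python3 -c "
from h import *
go((623,23,75))"
```

```text
t 11.65 pos [621.9  24.   84.8] turn -1.31 tilt 3.96 w 0.572 F [-0.8  0.4 -0.9]
(623, 23, 75) tool shift mm [0.5 0.8 9.9]
```

{"name": "step_arm", "arguments": {
  "steps": [
    [0,0,5,0],
    [0,1,4,0],
    [0,0,2,0],
    [0,0,0,0]
  ]
}}

```text
time: 12.05
tool_pos: [0.6291, 0.0215, 0.0864]
tool_rot: [0.011, 0.999, -0.012, 0.042]
contact_force: [0.5, -0.1, -2.8]
gripper_width: 0.572
```

```bash
python3 -c "
from h import *
go((623,23,75))"
```

```text
t 12.05 pos [629.1  21.5  86.4] turn -1.28 tilt 4.95 w 0.572 F [ 0.5 -0.1 -2.8]
(623, 23, 75) tool shift mm [-7.1 -1.6 10.8]
```

```bash
python3 -c "
from h import *
im,P,d=cloud('scene');cv2.imwrite('pics/s2.png',cv2.resize(im[130:290,100:420,::-1],(800,400),interpolation=cv2.INTER_CUBIC))"
```

```text
(no output)
```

View pics/s2.png

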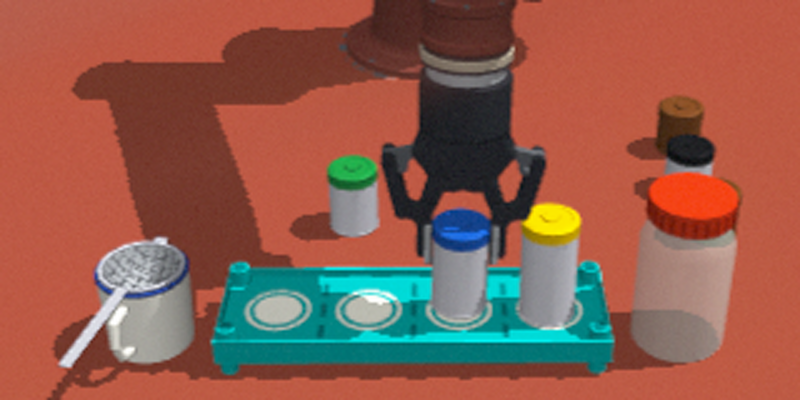

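The tin bottom is still about 12 mm above the deck. The scene view (blue at 460,260, yellow at 550,260) shows the gripper's right knuckle, about (530,200), hanging over the taller yellow lid and blocking the descent. I'll lift, turn the jaws 90° so they open across the row, and come down again.

{"name": "step_arm", "arguments": {
  "steps": [
    [0,0,-30,0],
    [-4,-2,-30,0],
    [0,0,0,-8.5],
    [0,0,0,-8.5],
    [0,0,0,-8.5],
    [0,0,0,-8.5],
    [0,0,0,-8.5],
    [0,0,0,-8.5]
  ]
}}

```text
time: 12.9
tool_pos: [0.6139, 0.0275, 0.1407]
tool_rot: [0.025, 0.904, 0.426, 0.028]
contact_force: [0.2, -0.4, -2.4]
gripper_width: 0.574
```

{"name": "step_arm", "arguments": {
  "steps": [
    [0,0,0,-8.5],
    [0,0,0,-8.5],
    [0,0,0,-8.5],
    [0,0,0,-8.5],
    [0,0,0,-5],
    [0,0,0,0]
  ]
}}

```text
time: 13.5
tool_pos: [0.6087, 0.0293, 0.1339]
tool_rot: [0.028, 0.706, 0.708, 0.014]
contact_force: [-0.5, 0.5, -1.5]
gripper_width: 0.569
```

```bash
cat >> h.py <<'E'
C=dict(yellow=(20,35),blue=(100,130),green=(45,75))
def lids(zs,n="top"):
    im,P,d=cloud(n);hsv=cv2.cvtColor(im,cv2.COLOR_RGB2HSV)
    for k,z in zs.items():
        m=(abs(P[...,2]-z+.002)<.008)&(P[...,0]>.2)
        m&=((hsv[...,2]<90)if k=="black" else (hsv[...,0]>C[k][0])&(hsv[...,0]<C[k][1])&(hsv[...,1]>120))
        Q=P[m]*1000
        if len(Q)>20: print(k,len(Q),Q.mean(0).round(1),cv2.minEnclosingCircle(Q[:,:2].astype(np.float32)))
    return im,P
E
python3 -c "
from h import *
go((623,23,75));lids(dict(yellow=.13))
print(state()['joint_pos'].round(3))"
```

```text
t 13.5 pos [608.7  29.3 133.9] turn 90.14 tilt 3.61 w 0.569 F [-0.5  0.5 -1.5]
(623, 23, 75) tool shift mm [-5.2 10.7 59.8]
yellow 269 [630.4  93.8 128.1] ((629.5929565429688, 93.15564727783203), 22.548072814941406)
[-0.067  0.057  1.777 -0.016  1.247 -0.064]
```

{"name": "step_arm", "arguments": {
  "steps": [
    [-3,6,15,0],
    [-2,5,20,0],
    [0,0,12,0],
    [0,0,0,0]
  ]
}}

```text
time: 13.95
tool_pos: [0.6221, 0.0239, 0.0857]
tool_rot: [0.028, 0.708, 0.705, 0.014]
contact_force: [-1.2, -0.2, -2.4]
gripper_width: 0.574
```

```bash
python3 -c "
from h import *
go((622,23,76))"
```

```text
t 13.95 pos [622.1  23.9  85.7] turn 89.69 tilt 3.55 w 0.574 F [-1.2 -0.2 -2.4]
(622, 23, 76) tool shift mm [-0.7 -0.6  9.6]
```

{"name": "step_arm", "arguments": {
  "steps": [
    [-1,-1,5,0],
    [0,0,3,0],
    [0,0,0,0]
  ]
}}

```text
time: 14.25
tool_pos: [0.6215, 0.0229, 0.0779]
tool_rot: [0.028, 0.709, 0.705, 0.014]
contact_force: [-0.1, -1.0, -3.1]
gripper_width: 0.567
```

```bash
python3 -c "
from h import *
go((622,23,76))
im,P,d=cloud('scene');cv2.imwrite('pics/s3.png',cv2.resize(im[130:290,100:420,::-1],(800,400),interpolation=cv2.INTER_CUBIC))"
```

```text
t 14.25 pos [621.5  22.9  77.9] turn 89.63 tilt 3.58 w 0.567 F [-0.1 -1.  -3.1]
(622, 23, 76) tool shift mm [0.1 0.4 2. ]
```

View pics/s3.png

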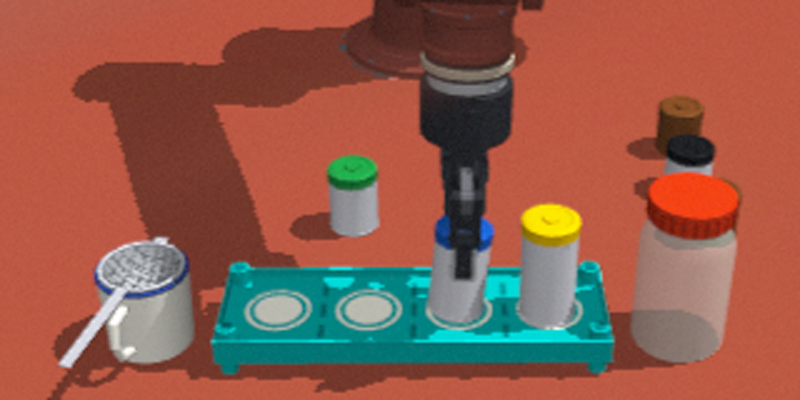

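Blue (460,270) is now over place 2, leaning a few degrees with its bottom towards −y. The yellow tin (550,265) looks close to its place. I'll shift +4 mm in y, press down lightly so the tin pivots flat, then release.

{"name": "step_arm", "arguments": {
  "steps": [
    [4,0,0,0],
    [0,0,3,0],
    [0,0,2,0]
  ]
}}

```text
time: 14.6
tool_pos: [0.623, 0.0271, 0.0757]
tool_rot: [0.029, 0.709, 0.705, 0.015]
contact_force: [-4.6, -1.3, 8.3]
gripper_width: 0.57
```

```bash
python3 -c "
from h import *
go((622,23,74))"
```

```text
t 14.6 pos [623.   27.1  75.7] turn 89.64 tilt 3.75 w 0.57 F [-4.6 -1.3  8.3]
(622, 23, 74) tool shift mm [-4.  -1.1  1.7]
```

{"name": "step_arm", "arguments": {
  "steps": [
    [0,0,0,0],
    [0,0,0,0],
    [0,0,-15,0],
    [0,0,-35,0],
    [0,0,-50,0],
    [0,-40,-30,0],
    [0,-50,0,0],
    [0,-50,0,0]
  ],
  "claw": 90
}}

```text
time: 15.4
tool_pos: [0.4785, 0.0299, 0.2092]
tool_rot: [0.033, 0.709, 0.704, 0.019]
contact_force: [-0.0, -0.1, 0.6]
gripper_width: 0.901
```

```bash
python3 -c "
from h import *
go((436,-77,200));im,P=lids(dict(yellow=.13,blue=.115,green=.07))"
```

```text
t 15.4 pos [478.5  29.9 209.2] turn 89.6 tilt 4.38 w 0.901 F [-0.  -0.1  0.6]
(436, -77, 200) tool shift mm [-107.   -42.4    8.2]
yellow 223 [635.3  96.5 128.1] ((628.17236328125, 97.29318237304688), 23.818513870239258)
blue 221 [634.9  20.2 113.1] ((628.091064453125, 21.159263610839844), 23.796510696411133)
green 86 [432.4 -69.7  68.1] ((434.7572021484375, -73.97686767578125), 20.274253845214844)
```

{"name": "step_arm", "arguments": {
  "steps": [
    [0,0,-50,8.5],
    [0,0,-50,8.5],
    [0,0,-50,8.5],
    [0,0,0,8.5]
  ]
}}

```text
time: 15.85
tool_pos: [0.4536, 0.0344, 0.3601]
tool_rot: [0.025, 0.886, 0.462, 0.027]
contact_force: [1.4, 0.2, 0.1]
gripper_width: 0.904
```

```bash
python3 -c "
from h import *
go((373,274,150));im,P=lids(dict(yellow=.13,blue=.115,green=.07,black=.055))"
```

```text
t 15.85 pos [453.6  34.4 360.1] turn 55.13 tilt 4.19 w 0.904 F [1.4 0.2 0.1]
(373, 274, 150) tool shift mm [ 145.4 -217.4  199.1]
green 290 [434.8 -79.2  68. ] ((434.23162841796875, -79.52527618408203), 21.464223861694336)
```

{"name": "step_arm", "arguments": {
  "steps": [
    [0,0,50,8.5],
    [0,0,50,8.5],
    [0,0,40,8.5],
    [0,0,0,8.5]
  ]
}}

```text
time: 16.3
tool_pos: [0.4634, 0.0316, 0.2172]
tool_rot: [0.017, 0.983, 0.182, 0.035]
contact_force: [-0.8, 0.2, -0.9]
gripper_width: 0.899
```

```bash
python3 -c "
from h import *
go((373,274,150))"
```

```text
t 16.3 pos [463.4  31.6 217.2] turn 21.03 tilt 4.42 w 0.899 F [-0.8  0.2 -0.9]
(373, 274, 150) tool shift mm [  -1.6 -261.4   55.5]
```

{"name": "step_arm", "arguments": {
  "steps": [
    [0,0,0,7.5],
    [0,0,0,7.5],
    [0,0,0,5],
    [-12,-40,5,0],
    [-16,-45,5,0],
    [-16,-45,5,0],
    [-16,-45,0,0],
    [-16,-30,0,0]
  ],
  "claw": 100
}}

```text
time: 17.1
tool_pos: [0.3813, 0.2377, 0.1861]
tool_rot: [0.011, 0.999, 0.004, 0.032]
contact_force: [0.1, 0.4, -0.8]
gripper_width: 1.003
```

```bash
python3 -c "
from h import *
go((373,274,100));im,P=lids(dict(yellow=.13,blue=.115))"
```

```text
t 17.1 pos [381.3 237.7 186.1] turn 0.51 tilt 3.92 w 1.003 F [ 0.1  0.4 -0.8]
(373, 274, 100) tool shift mm [-13.6 -38.2  84.6]
yellow 458 [624.6  96.9 127.8] ((624.8860473632812, 98.7427978515625), 26.068578720092773)
blue 432 [625.1  21.1 113.1] ((626.3525390625, 21.102067947387695), 24.985946655273438)
```

{"name": "step_arm", "arguments": {
  "steps": [
    [-4,-18,20,0],
    [-5,-18,30,0],
    [-5,0,30,0],
    [-2,0,0,0]
  ]
}}

```text
time: 17.55
tool_pos: [0.3648, 0.2784, 0.1021]
tool_rot: [0.009, 0.999, 0.014, 0.032]
contact_force: [0.5, -0.9, -0.3]
gripper_width: 1.002
```

```bash
python3 -c "
from h import *
go((374,274,18))"
```

```text
t 17.55 pos [364.8 278.4 102.1] turn 1.67 tilt 3.77 w 1.002 F [ 0.5 -0.9 -0.3]
(374, 274, 18) tool shift mm [ 3.8  3.1 84.6]
```

{"name": "step_arm", "arguments": {
  "steps": [
    [2,2,20,1],
    [0,1,20,0],
    [0,0,20,0],
    [0,0,0,0]
  ]
}}

```text
time: 17.95
tool_pos: [0.3725, 0.2746, 0.0452]
tool_rot: [0.008, 0.999, 0.008, 0.033]
contact_force: [-1.2, -0.2, -0.3]
gripper_width: 1.002
```

```bash
python3 -c "
from h import *
go((374,274,18))
im,P,d=cloud('scene');cv2.imwrite('pics/s4.png',cv2.resize(im[120:240,300:460,::-1],(800,600),interpolation=cv2.INTER_CUBIC))"
```

```text
t 17.95 pos [372.5 274.6  45.2] turn 0.97 tilt 3.94 w 1.002 F [-1.2 -0.2 -0.3]
(374, 274, 18) tool shift mm [-0.3  0.2 27.3]
```

View pics/s4.png

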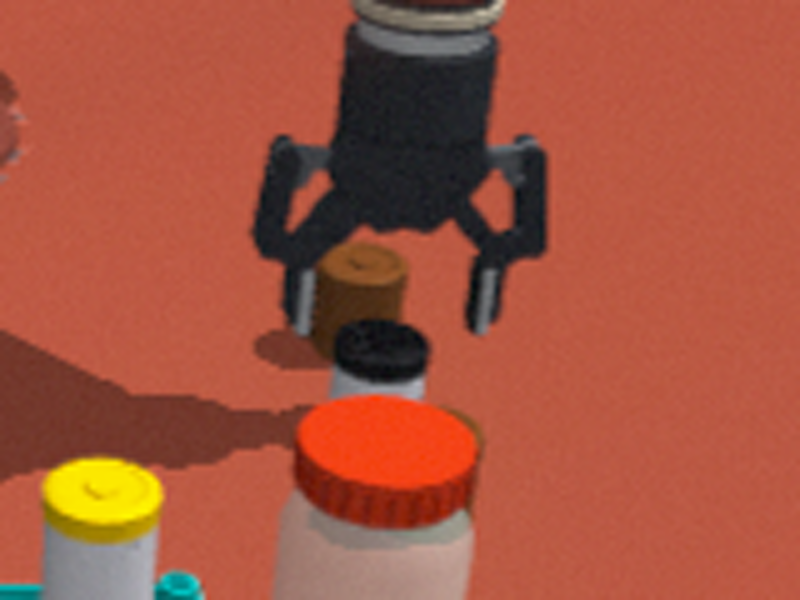

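The fingers straddle black in y (black lid at 380,350), and the brown tin behind is clear. Descending the rest of the way and gripping.

{"name": "step_arm", "arguments": {
  "steps": [
    [0,0,12,0],
    [0,0,12,0],
    [0,0,4,0],
    [0,0,1,0]
  ]
}}

```text
time: 18.4
tool_pos: [0.3793, 0.2764, 0.0211]
tool_rot: [0.005, 0.999, 0.008, 0.039]
contact_force: [0.0, -0.8, -0.4]
gripper_width: 1.002
```

{"name": "step_arm", "arguments": {
  "steps": [
    [0,0,0,0],
    [0,0,0,0],
    [0,0,0,0],
    [0,0,0,0]
  ],
  "claw": 0
}}

```text
time: 18.8
tool_pos: [0.3802, 0.2769, 0.0223]
tool_rot: [0.005, 0.999, 0.009, 0.039]
contact_force: [0.1, -1.0, -0.8]
gripper_width: 0.569
```

```bash
python3 -c "
from h import *
go((374,274,118))"
```

```text
t 18.8 pos [380.2 276.9  22.3] turn 1.01 tilt 4.54 w 0.569 F [ 0.1 -1.  -0.8]
(374, 274, 118) tool shift mm [  1.3   3.8 -95.9]
```

{"name": "step_arm", "arguments": {
  "steps": [
    [0,0,-40,0],
    [0,0,-50,0],
    [0,0,-40,0],
    [15,30,0,0],
    [20,45,0,0],
    [20,45,0,0],
    [20,45,0,0],
    [20,45,0,0]
  ]
}}

```text
time: 19.6
tool_pos: [0.4675, 0.0686, 0.1659]
tool_rot: [0.005, 0.999, 0.016, 0.039]
contact_force: [1.9, -0.3, -1.4]
gripper_width: 0.569
```

```bash
python3 -c "
from h import *
go((624.6,-136.6,150))"
```

```text
t 19.6 pos [467.5  68.6 165.9] turn 1.82 tilt 4.52 w 0.569 F [ 1.9 -0.3 -1.4]
(624.6, -136.6, 150) tool shift mm [148.8 209.7  29.9]
```

{"name": "step_arm", "arguments": {
  "steps": [
    [25,40,0,0],
    [30,40,0,0],
    [30,40,0,0],
    [30,40,0,0],
    [20,25,0,0],
    [8,5,0,0],
    [0,0,0,0],
    [0,0,0,0]
  ]
}}

```text
time: 20.4
tool_pos: [0.616, -0.1265, 0.1763]
tool_rot: [0.004, 0.999, 0.011, 0.038]
contact_force: [-0.0, 0.9, -0.8]
gripper_width: 0.567
```

```bash
python3 -c "
from h import *
go((624.6,-136.6,53))"
```

```text
t 20.4 pos [ 616.  -126.5  176.3] turn 1.31 tilt 4.37 w 0.567 F [-0.   0.9 -0.8]
(624.6, -136.6, 53) tool shift mm [ -1.    9.2 123.7]
```

{"name": "step_arm", "arguments": {
  "steps": [
    [-1,5,30,0],
    [-1,4,40,0],
    [0,0,25,0],
    [0,0,0,0],
    [0,0,0,0]
  ]
}}

```text
time: 20.9
tool_pos: [0.6194, -0.1293, 0.0813]
tool_rot: [0.004, 0.999, 0.015, 0.039]
contact_force: [0.2, -0.1, -1.0]
gripper_width: 0.574
```

```bash
python3 -c "
from h import *
go((624.6,-136.6,53))"
```

```text
t 20.9 pos [ 619.4 -129.3   81.3] turn 1.75 tilt 4.47 w 0.574 F [ 0.2 -0.1 -1. ]
(624.6, -136.6, 53) tool shift mm [ 2.8  7.2 28.6]
```

{"name": "step_arm", "arguments": {
  "steps": [
    [1,4,10,0],
    [2,4,9,0],
    [0,0,6,0],
    [0,0,0,0]
  ]
}}

```text
time: 21.3
tool_pos: [0.6272, -0.1376, 0.0601]
tool_rot: [0.005, 0.999, 0.016, 0.042]
contact_force: [-0.2, -0.6, -1.0]
gripper_width: 0.57
```

```bash
python3 -c "
from h import *
go((624.6,-136.6,53))"
```

```text
t 21.3 pos [ 627.2 -137.6   60.1] turn 1.86 tilt 4.88 w 0.57 F [-0.2 -0.6 -1. ]
(624.6, -136.6, 53) tool shift mm [-3.2 -1.1  6.9]
```

{"name": "step_arm", "arguments": {
  "steps": [
    [-4,-1,5,0],
    [-1,0,3,0],
    [0,0,1,0]
  ]
}}

```text
time: 21.6
tool_pos: [0.6239, -0.1373, 0.0519]
tool_rot: [0.005, 0.999, 0.016, 0.044]
contact_force: [-1.7, 0.5, 6.2]
gripper_width: 0.569
```

```bash
python3 -c "
from h import *
go((624.6,-136.6,53))"
```

```text
t 21.6 pos [ 623.9 -137.3   51.9] turn 1.85 tilt 5.02 w 0.569 F [-1.7  0.5  6.2]
(624.6, -136.6, 53) tool shift mm [ 0.9 -0.6 -1. ]
```

{"name": "step_arm", "arguments": {
  "steps": [
    [0,0,0,0],
    [0,0,0,0],
    [0,0,-20,0],
    [0,0,-40,0],
    [0,0,-50,0],
    [-40,0,-30,0],
    [-45,-15,0,0],
    [-45,-15,0,0]
  ],
  "claw": 80
}}

```text
time: 22.4
tool_pos: [0.4828, -0.1118, 0.1873]
tool_rot: [0.007, 0.999, 0.016, 0.046]
contact_force: [-1.1, -0.1, 0.9]
gripper_width: 0.8
```

{"name": "step_arm", "arguments": {
  "steps": [
    [-20,-10,0,-8.5],
    [0,0,0,-8.5],
    [0,0,0,-8.5],
    [0,0,0,-8.5],
    [0,0,0,-8.5],
    [0,0,0,-8.5],
    [0,0,0,-8.5],
    [0,0,0,-8.5]
  ],
  "claw": 100
}}

```text
time: 23.2
tool_pos: [0.4579, -0.1008, 0.1878]
tool_rot: [0.035, 0.814, 0.579, 0.036]
contact_force: [-0.5, 1.0, 0.4]
gripper_width: 1.0
```

```bash
python3 -c "
from h import *
go((436,-77.5,200));im,P=lids(dict(yellow=.13,blue=.115,green=.07,black=.085))"
```

```text
t 23.2 pos [ 457.9 -100.8  187.8] turn 70.9 tilt 5.8 w 1.0 F [-0.5  1.   0.4]
(436, -77.5, 200) tool shift mm [ 15.1 -27.  -14.7]
yellow 458 [624.6  97.  127.8] ((625.8056640625, 97.73602294921875), 25.263734817504883)
blue 431 [625.1  21.  113.1] ((625.9788208007812, 21.12384796142578), 25.141597747802734)
green 135 [431.  -80.5  68.5] ((433.76416015625, -80.12260437011719), 21.87628173828125)
black 343 [ 615.  -143.2   83.1] ((447.5971374511719, -341.2318115234375), 287.5818176269531)
```

{"name": "step_arm", "arguments": {
  "steps": [
    [0,0,0,-8.5],
    [0,0,0,-8.5],
    [0,0,0,-2],
    [0,0,0,0]
  ]
}}

```text
time: 23.65
tool_pos: [0.4582, -0.1009, 0.1887]
tool_rot: [0.042, 0.708, 0.705, 0.03]
contact_force: [0.1, -0.9, 0.1]
gripper_width: 0.997
```

```bash
python3 -c "
from h import *
go((436,-77.5,100),(436,-77.5,30))"
```

```text
t 23.65 pos [ 458.2 -100.9  188.7] turn 89.73 tilt 5.93 w 0.997 F [ 0.1 -0.9  0.1]
(436, -77.5, 100) tool shift mm [ 24.7 -31.2  85.6]
(436, -77.5, 30) tool shift mm [ 25.8 -38.3 155.2]
```

{"name": "step_arm", "arguments": {
  "steps": [
    [12,-15,0,0],
    [12,-15,20,0],
    [0,-5,40,0],
    [0,-3,30,0],
    [0,0,0,0]
  ]
}}

```text
time: 24.15
tool_pos: [0.431, -0.0782, 0.0957]
tool_rot: [0.045, 0.712, 0.7, 0.032]
contact_force: [-0.4, -0.5, -0.7]
gripper_width: 1.007
```

```bash
python3 -c "
from h import *
go((436,-77.5,30))"
```

```text
t 24.15 pos [431.  -78.2  95.7] turn 88.91 tilt 6.38 w 1.007 F [-0.4 -0.5 -0.7]
(436, -77.5, 30) tool shift mm [ 2.  -2.2 65.8]
```

{"name": "step_arm", "arguments": {
  "steps": [
    [1,-3,25,-1],
    [1,-3,25,0],
    [0,0,12,0],
    [0,-1,0,0]
  ]
}}

```text
time: 24.55
tool_pos: [0.4352, -0.079, 0.0376]
tool_rot: [0.049, 0.708, 0.704, 0.034]
contact_force: [0.1, -0.2, -1.1]
gripper_width: 1.0
```

```bash
python3 -c "
from h import *
go((436,-77.5,30))
im,P,d=cloud('scene');cv2.imwrite('pics/s5.png',cv2.resize(im[120:280,120:420,::-1],(800,427),interpolation=cv2.INTER_CUBIC))"
```

```text
t 24.55 pos [435.2 -79.   37.6] turn 89.57 tilt 6.85 w 1.0 F [ 0.1 -0.2 -1.1]
(436, -77.5, 30) tool shift mm [ 1.6 -0.1  7.6]
```

View pics/s5.png

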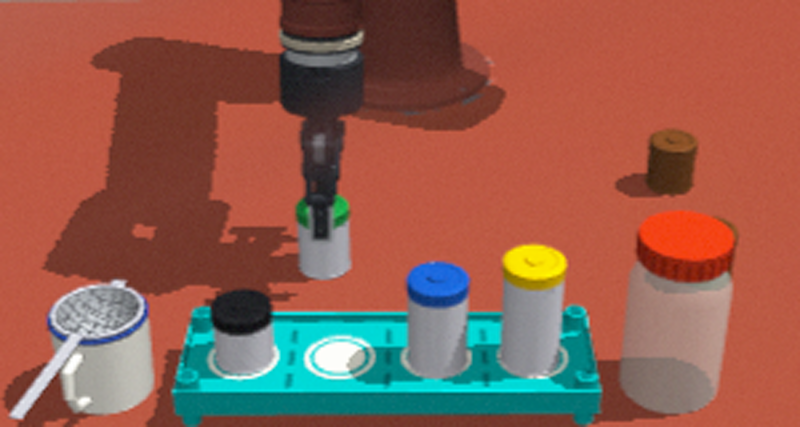

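Three tins stand upright on their places: black (243,335), blue (438,320) and yellow (533,310). The fingers straddle green (323,235), so I close and grip it.

{"name": "step_arm", "arguments": {
  "steps": [
    [1,0,4,0],
    [0,0,1,0],
    [0,0,0,0],
    [0,0,0,0],
    [0,0,0,0]
  ],
  "claw": 0
}}

```text
time: 25.1
tool_pos: [0.44, -0.0797, 0.0391]
tool_rot: [0.054, 0.708, 0.703, 0.036]
contact_force: [-0.2, 0.3, -1.6]
gripper_width: 0.584
```

```bash
python3 -c "
from h import *
go((618,-57,160))"
```

```text
t 25.1 pos [440.  -79.7  39.1] turn 89.52 tilt 7.4 w 0.584 F [-0.2  0.3 -1.6]
(618, -57, 160) tool shift mm [ 21.1 191.7 -98.1]
```

{"name": "step_arm", "arguments": {
  "steps": [
    [0,0,-40,0],
    [0,0,-50,0],
    [5,20,-20,0],
    [5,45,0,0],
    [5,45,0,0],
    [5,40,5,0],
    [0,25,5,0],
    [0,0,0,0]
  ]
}}

```text
time: 25.9
tool_pos: [0.606, -0.0565, 0.163]
tool_rot: [0.054, 0.709, 0.702, 0.036]
contact_force: [-0.8, -0.1, -1.2]
gripper_width: 0.584
```

```bash
python3 -c "
from h import *
go((623,-59,72))"
```

```text
t 25.9 pos [606.  -56.5 163. ] turn 89.41 tilt 7.46 w 0.584 F [-0.8 -0.1 -1.2]
(623, -59, 72) tool shift mm [-0.1  5.3 92.5]
```

{"name": "step_arm", "arguments": {
  "steps": [
    [-1,3,25,0],
    [0,2,30,0],
    [0,0,15,0],
    [0,0,0,0]
  ]
}}

```text
time: 26.3
tool_pos: [0.6188, -0.0592, 0.092]
tool_rot: [0.053, 0.709, 0.703, 0.036]
contact_force: [-0.8, 0.9, -1.4]
gripper_width: 0.587
```

```bash
python3 -c "
from h import *
go((623,-59,72))
im,P,d=cloud('scene');cv2.imwrite('pics/s6.png',cv2.resize(im[150:280,140:400,::-1],(800,400),interpolation=cv2.INTER_CUBIC))"
```

```text
t 26.3 pos [618.8 -59.2  92. ] turn 89.43 tilt 7.35 w 0.587 F [-0.8  0.9 -1.4]
(623, -59, 72) tool shift mm [ 0.7  1.6 20.4]
```

View pics/s6.png

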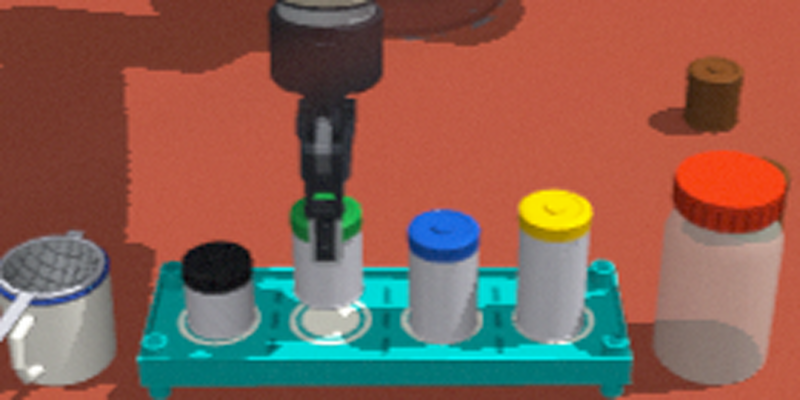

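Green (327,250) hangs above its place (330,322), with a clear gap to black on one side and blue on the other. Lowering.

{"name": "step_arm", "arguments": {
  "steps": [
    [0,1,8,0],
    [0,0,8,0],
    [0,0,4,0],
    [0,0,1,0]
  ]
}}

```text
time: 26.75
tool_pos: [0.6247, -0.0604, 0.0755]
tool_rot: [0.056, 0.709, 0.702, 0.038]
contact_force: [0.4, -0.8, -2.3]
gripper_width: 0.58
```

```bash
python3 -c "
from h import *
go((623,-59,69))"
```

```text
t 26.75 pos [624.7 -60.4  75.5] turn 89.4 tilt 7.8 w 0.58 F [ 0.4 -0.8 -2.3]
(623, -59, 69) tool shift mm [ 1.5 -2.6  6.1]
```

{"name": "step_arm", "arguments": {
  "steps": [
    [1,-4,4,0],
    [0,-1,3,0],
    [0,0,1,0]
  ]
}}

```text
time: 27.05
tool_pos: [0.6214, -0.0597, 0.0682]
tool_rot: [0.057, 0.708, 0.702, 0.038]
contact_force: [-3.4, 0.4, 7.6]
gripper_width: 0.581
```

```bash
python3 -c "
from h import *
go((623,-59,69))"
```

```text
t 27.05 pos [621.4 -59.7  68.2] turn 89.41 tilt 7.9 w 0.581 F [-3.4  0.4  7.6]
(623, -59, 69) tool shift mm [ 0.7  1.7 -0.6]
```

{"name": "step_arm", "arguments": {
  "steps": [
    [0,0,0,0],
    [0,0,0,0],
    [0,2,-20,0],
    [0,4,-40,0],
    [0,0,-50,0],
    [0,-30,-40,0],
    [0,-50,0,0],
    [-20,-50,0,0]
  ],
  "claw": 100
}}

```text
time: 27.85
tool_pos: [0.4803, -0.0745, 0.2093]
tool_rot: [0.061, 0.707, 0.704, 0.041]
contact_force: [-0.1, -1.4, -0.4]
gripper_width: 0.999
```

{"name": "step_arm", "arguments": {
  "steps": [
    [-40,-20,0,0],
    [-50,0,0,0],
    [-50,0,0,0],
    [-50,0,0,0],
    [-50,0,0,0],
    [-30,0,0,0],
    [0,0,0,0]
  ]
}}

```text
time: 28.55
tool_pos: [0.4538, -0.3518, 0.2184]
tool_rot: [0.068, 0.706, 0.704, 0.042]
contact_force: [-0.2, 0.4, 0.1]
gripper_width: 1.0
```

```bash
python3 -c "
from h import *
go();im,P=lids(dict(yellow=.13,blue=.115,green=.1))
for k,b,z in(('black',[310,130,50,50],.085),('jar',[146,118,53,60],.15),('mug',[369,125,46,60],.075)): print(k,circ(P,b,z-.002,.006))
cv2.imwrite('pics/t7.png',cv2.resize(im[60:300,90:430,::-1],(800,565),interpolation=cv2.INTER_CUBIC))
"
```

```text
t 28.55 pos [ 453.8 -351.8  218.4] turn 89.62 tilt 9.11 w 1.0 F [-0.2  0.4  0.1]
yellow 458 [624.6  97.  127.8] ((625.2601318359375, 97.20223999023438), 24.731840133666992)
blue 429 [625.   21.  113.1] ((625.6095581054688, 21.826208114624023), 25.233854293823242)
green 400 [619.8 -60.5  98.1] ((619.9840698242188, -60.61005783081055), 24.359634399414062)
black (434, array([ 616.4, -136.2]), np.float64(83.2), (610.0, -114.6), 48.7)
jar (1100, array([623.3, 214.2]), np.float64(149.4), (624.7, 214.7), 38.0)
mug (504, array([ 617.4, -255.4]), np.float64(75.5), (631.5, -255.6), 60.6)
```

View pics/t7.png

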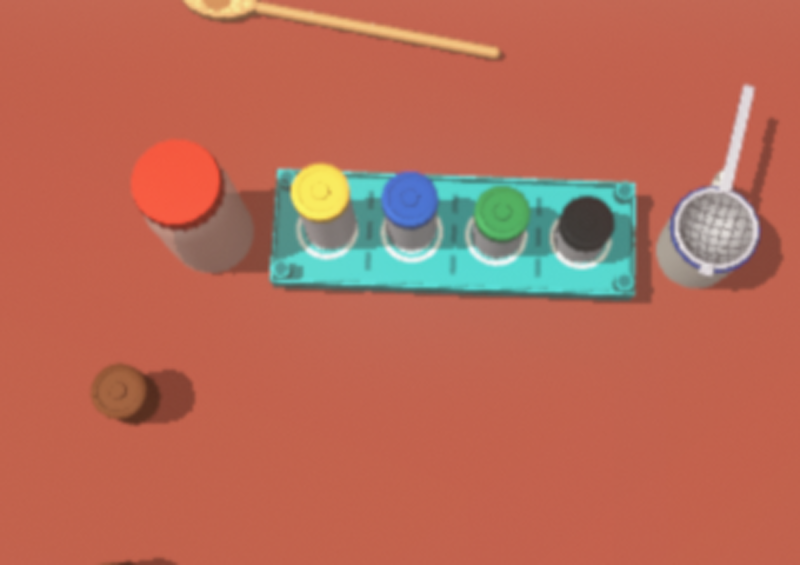

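```bash
python3 -c "
from h import *
im,P,d=cloud('top')
m=(abs(P[...,2]-.083)<.005)&(abs(P[...,1]+.14)<.045)&(P[...,0]>.55)&(P[...,0]<.68);Q=P[m]*1000
print(len(Q),Q.mean(0),cv2.minEnclosingCircle(Q[:,:2].astype(np.float32)))
print(state()['time'])"
```

```text
422 [ 616.8207841  -137.5118735    83.15695389] ((617.4855346679688, -137.7544708251953), 25.620615005493164)
28.65
```

```bash
python3 -c "
from plant import *
print(job_done())"
```

```text
the job is handed in; nothing more can be done
None
```

All four tins stand upright on the rack tier and are released: yellow on seat_1 next to the jar, blue on seat_2, green on seat_3 and black on seat_4 next to the mug. I handed the job in at about 28.7 s; it gives no verdict, so what follows is my own last measurement.

| Tin | Distance from its place's centre (limit 12 mm) | Lid height against expected |
|---|---|---|
| Yellow | about 4 mm | 127.8 of 130 mm |
| Blue | about 4 mm | 113.1 of 115 mm |
| Green | about 2 mm | 98.1 of 100 mm |
| Black | about 2 mm | 83.2 of 85 mm |

Every lid reads about 2 mm low, the same offset the top camera showed at the start, so I take all four to be standing on the deck. The jar and mug measure within a few millimetres of their starting positions. The arm is clear of everything.

- **Knock while placing blue:** the gripper's knuckle rested lightly on the yellow tin's lid. I lifted, turned the jaws 90° and placed blue again. Yellow was still within about 4 mm of its place afterwards.
- **Tool tilt:** the tool slowly drifted to about 9° off vertical over the run. Blue was leaning a few degrees when I set it down, but the final picture shows all four tins upright.
- **Black reading:** an earlier, partly hidden view put it 4 mm off instead of 2 mm, which is still inside the limit.

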